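Zero the spice mill and set it a quarter turn open

TASK

Set the grind of the spice mill: turn the thumbscrew on its bridge clockwise (seen from above) until the burrs bottom firmly against each other, by feel and without forcing it, then back it off a quarter of a turn and let go. Leave the salt shaker, the spice jars and the mug where they stand.

Things in the scene. Friction and masses are not known exactly. Their poses are not given: they have to be found in the camera images.
- mill: Spice mill, fixed to the table: round grey open chamber 104 mm across, 61 mm high, on a black foot 124 mm across; a steel bridge 20 mm wide, 114 mm long lies along its y axis over the chamber, 76 to 88 mm above the table, nuts on its ends up to 94 mm, central boss 26 mm across up to 96 mm. Origin: centre of the underside; z up.
- thumbscrew: Adjusting thumbscrew on the mill's axis: square black thumb grip with rounded corners, 28 mm across the flats (along own x and y), 26 mm high, small steel cap on top, steel collar 20 mm across, 7 mm high below it. Origin: centre of the grip, 124 mm above the table at the start, x then square to the bridge; z up. Clockwise from above lowers it, 6 mm a turn, at most about 5 mm down to the bottom.
- upper_burr (a point): Centre of the lower face of the upper burr, a dark disc 68 mm across on the screw's stem, 79 mm below the thumbscrew's origin. It starts 0.45 to 0.8 turn above the lower burr. The screw turns with a drag of about 0.06 N m and stays where left. Once the burrs meet the torque climbs by 0.3 to 0.5 N m per radian: firmly bottomed from 0.05 N m above the drag, forced at 0.2 above it.
- lower_burr: The fixed lower burr, a dark steel disc 80 mm across inside the mill's chamber, on the mill's axis. Origin: centre of its upper face, z up. Its height differs from mill to mill, 40.4 to 42.1 mm above the table; reading errors of its height amount to a large part of a turn of the screw.
- salt: Salt shaker, clear with a grey top, 44 mm across, 90 mm high; origin at the centre of its underside; leave alone.
- jar_a: Spice jar with a lid, 45 mm across, 106 mm high; origin at the centre of its underside; leave alone.
- jar_b: The other spice jar, 45 mm across, 106 mm high; origin at the centre of its underside; leave alone.
- cup: Blue-grey mug, 85 mm across, 98 mm high, with a handle; origin at the centre of its underside; leave alone.

How it is judged:
On the way:
1. the thumbscrew is turned down until the burrs press firmly on each other (torque about 0.04 N m above the drag, for 0.2 s) (contact force between thumbscrew and lower_burr above 3 N), for 0.2 s.
At the end, for the whole second after the job is handed in: after the burrs have bottomed, the thumbscrew stands still about a quarter turn (51 to 120 degrees) back from where the burrs first touch, that is with 0.85 to 2.0 mm between the burrs (z of upper_burr in the frame of lower_burr between 0.00085 and 0.002 m and angular speed of thumbscrew below 0.1 rad/s).
It fails at once if the screw is forced: turned on after the burrs have bottomed with over about 0.2 N m above the drag (contact force between thumbscrew and lower_burr above 22 N).
It fails at once if the salt shaker, a spice jar or the mug is moved by more than 30 mm (distance of any of salt, jar_a, jar_b, cup from where it was at the start of the episode above 0.03 m).
It also fails if it takes over 72 s, if anything falls off the work surface, if the arm or the gripper's body presses on something with over 40 N, if the wrist force passes 120 N, or if a joint passes its speed limit or range.

ROBOT

A 6-joint arm with a two-finger parallel gripper is mounted at the origin on a cart in front of the work surface, level with it; the furniture and walls round the work are solid. World frame = base frame: x ahead of the robot, y to its left, z up, the work surface at z = 0. Lengths are in m, angles in rad, forces in N, time in s.
With the tool pointing down it reaches from about 0.3 to 0.825 m from the base axis. Payload 5.4 kg.
Tool frame: the origin (TCP) lies at the very end of the fingers, on their centre line; the grasp point (between the pads) lies 19 mm behind it (grip_depth is the distance from the TCP to the grasp point, in m); z points along the fingers, y is the line along which they close (so a half turn about z gives the same grasp; the last joint's range is limited). The gripper opens to 92 mm and grips with 3 to 60 N. Pads are 20 mm wide; open, the fingers measure 128 mm over their backs; the gripper's body (75 mm by 189 mm) begins 69 mm behind the grasp point.
Start: joints at [1.079, 0.158, 1.597, -0, 1.386, -0.21], TCP at [0.16, 0.552, 0.215] pointing down, gripper open.
Joint ranges: [-2.91, 2.91], [-0.94, 2.29], [0.18, 2.7], [-1.29, 4.43], [0.17, 2.64], [-3, 3]. Speed limits (rad/s): [2.57, 2.57, 3.14, 3.14, 3.14, 3.14].

INTERFACE

Orientations are given as a rotation vector (axis times angle).
In Python, from station import sense, capture, camera_params, finish_job, grip_depth gives the robot as it stands. The module is installed in compiled form; this text tells all that it offers.
- The arm moves only by the shell command python3 -m pendant 'ROWS' [FORCE]. ROWS is JSON, a list of rows, each an object with "claw": the opening, from 0 (shut) to 1 (fully open); "dp": the shift along the world's x, y, z as a fraction of full scale, a list of three; "yaw": the turn about the world's z as a fraction of full scale. In form: [{"claw": claw, "dp": [dx, dy, dz], "yaw": yaw}, ...]. A call has 1 to 5 rows; each row is the pose to reach, as a shift and turn from the pose commanded when the call began; what a row does not reach only later rows make up. Full scale, the value 1, is 15 cm for a shift and 0.5 rad for a turn. A row lasts 1/12 s, in which the tool goes at most 41.7 mm and 7.16 degrees, less where a joint would pass 70% of its speed; a pose out of reach is approached as far as the arm can. A call with a number of a shift or a turn outside -1 to 1 is refused whole. A call with a gripper value outside its range is refused whole. The fingers move at their own pace and stop on an object; FORCE is the grip in N (left out, the last holds). Time passes only in rows, so rows that repeat a pose let the fingers close. It gives the time, the measured TCP pose, the force, the opening and the grip force at its end, in the units of the state.
- sense(): the state, without advancing time (a new reading comes with each control period).
- capture(name): name is "scene" or "top" or "wrist"; returns the picture (480x640x3 uint8, blue, green, red); there is no depth.
- camera_params(name): a dict with "K" (3x3 intrinsics, pixels), "R" (3x3) and "t" (3): a world point X has camera coordinates R X + t. Camera axes: x right, y down, z forward; pixel columns grow to the right and rows downward; lengths in m; the calibration is good to about 2 mm. The wrist camera is an equidistant fisheye: a pixel r from the principal point sees the ray r / f radians off the axis. A picture is of the moment at which its call begins: read the wrist's pose just before it. camera_params takes no time and is no camera call; for the wrist camera it gives the pose at the moment of the call.
- finish_job(): hands the job in; it is judged then, once.
The state is a dict: "time_s": time; "q": joint angles; "joint_vel": joint speeds; "tau": joint torques, N m; "eef_pos": TCP position; "ee_rot": TCP orientation; "contact_force": force on the tool from outside, world axes, zero at the start; "torque": the same for the moment, N m; "width": opening from 0.0 (shut) to 1.0 (fully open); "grip_force": force on a finger pad.
Only numpy, scipy, OpenCV 4.12 (cv2) and the standard library are available. Lean on these libraries where they do the work, as an engineer would, in place of code of your own. Each camera call takes 0.05 s, during which the arm holds its last target. There are 200 camera calls.

## Working session

There is one attempt and no reset: what is moved stays moved. The work goes in short steps, Python scripts to look and compute and a shell command to move; the robot and the scene stay as the last step left them, time stands still between calls to the robot, and variables do not carry over. Pictures are saved under pics/ and viewed, at most 10 in all, crops included, and the job is handed in when it is done.

```bash
mkdir -p pics; python3 - <<'E'
from station import *
import cv2,numpy as np
s=sense();print(s, grip_depth)
a=capture("scene");b=capture("top");
cv2.imwrite("pics/s.png",a);cv2.imwrite("pics/t.png",b)
for n in("scene","top","wrist"):
  print(n,camera_params(n))
E
```

```text
{'time_s': 0.0, 'q': array([ 1.07890527e+00,  1.59046111e-01,  1.59821479e+00, -8.31500169e-06,
        1.38618836e+00, -2.10143263e-01]), 'joint_vel': array([ 0.00078834, -0.00095722, -0.00047202, -0.00031398,  0.00126056,
        0.00096431]), 'tau': array([-9.26111024e-04, -3.85573483e+01, -3.22105551e+01,  7.00210570e-02,
        3.81304964e-02, -1.60820468e-04]), 'eef_pos': array([0.15961811, 0.55175714, 0.2136293 ]), 'ee_rot': array([-4.41014909e-01, -3.10984568e+00,  2.74238988e-03]), 'contact_force': array([-0.0720304 , -0.31033164,  0.0240165 ]), 'torque': array([0.00666872, 0.0055741 , 0.03075548]), 'grip_force': 0.0, 'width': 1.0019942715945356} 0.0187
scene {'K': array([[533.73990081,   0.        , 318.76755149],
       [  0.        , 533.73990081, 241.80590595],
       [  0.        ,   0.        ,   1.        ]]), 'R': array([[ 0.6897891 , -0.72388633,  0.01340102],
       [-0.50590449, -0.49515067, -0.70631895],
       [ 0.51793016,  0.48043147, -0.70776688]]), 't': array([-0.38999449,  0.35721736,  0.89337665])}
top {'K': array([[498.30890592,   0.        , 323.55997504],
       [  0.        , 498.30890592, 236.41100946],
       [  0.        ,   0.        ,   1.        ]]), 'R': array([[-0.00219853, -0.99971888, -0.02360793],
       [-0.98840331,  0.00575697, -0.15174241],
       [ 0.15183566,  0.02300055, -0.9881381 ]]), 't': array([0.03279738, 0.56948266, 0.92238807])}
wrist {'K': array([[371.64829954,   0.        , 320.40830712],
       [  0.        , 371.64829954, 235.5214532 ],
       [  0.        ,   0.        ,   1.        ]]), 'R': array([[ 0.27852556,  0.9604277 , -0.00146209],
       [ 0.91711399, -0.26551188,  0.29733039],
       [ 0.28517615, -0.08415501, -0.95477353]]), 't': array([-0.57424371, -0.03271515,  0.39217609])}
```

View pics/t.png

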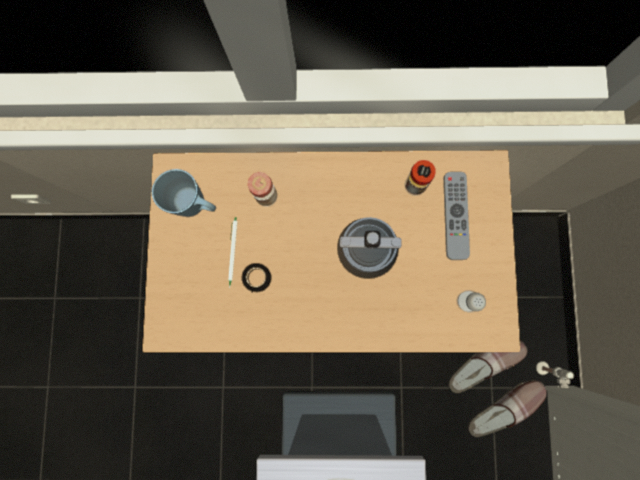

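View pics/s.png

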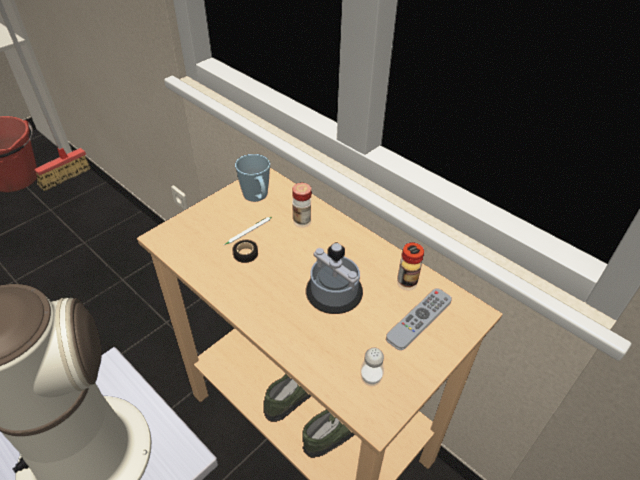

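The top view shows the mill at about (370,246), with the black grip at (372,238) and the bridge running from (341,241) to (401,243). The scene view has the grip at (337,250). Jar at (422,175), salt at (472,301), and the mug and other jar are far to the left.

```bash
cat > h.py <<'E'
import numpy as np,cv2
from station import *
def plane(n,u,v,z):
    c=camera_params(n);d=c["R"].T@np.linalg.solve(c["K"],[u,v,1]);o=-c["R"].T@c["t"]
    return o+d*(z-o[2])/d[2]
def proj(n,X):
    c=camera_params(n);p=c["K"]@(c["R"]@np.array(X)+c["t"]);return p[:2]/p[2]
E
python3 - <<'E'
from h import *
a=cv2.imread("pics/s.png");b=cv2.imread("pics/t.png")
print("grip top",plane("top",372,238,.137),"scene",plane("scene",337,250,.124))
for e in((341,241),(401,243)):print("bridge",plane("top",*e,.09))
print("jar",plane("top",422,168,.106),"salt",plane("top",479,302,.09),"jar2",plane("top",260,182,.106))
A=cv2.resize(b[205:285,325:415],None,fx=6,fy=6,interpolation=2);B=cv2.resize(a[230:320,290:380],None,fx=6,fy=6,interpolation=2)
cv2.imwrite("pics/z.png",cv2.resize(np.hstack([A[:480,:540],B[:480,:540]]),(800,356)))
E
```

```text
grip top [ 0.55199907 -0.05619265  0.137     ] scene [ 0.55619109 -0.05678549  0.124     ]
bridge [ 0.55378343 -0.00265589  0.09      ]
bridge [ 0.5494598  -0.11265318  0.09      ]
jar [ 0.68656161 -0.15268137  0.106     ] salt [ 0.44173733 -0.24948466  0.09      ] jar2 [0.6625566  0.14643246 0.106     ]
```

View pics/z.png

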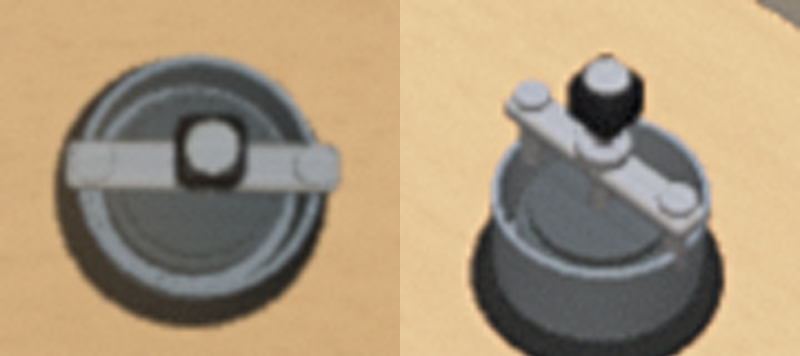

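```bash
M='python3 -m pendant'
R='[]'
python3 -m pendant '[{"claw":1,"dp":[0.52,-0.81,0],"yaw":0.48},{"claw":1,"dp":[0.52,-0.81,0],"yaw":0.48},{"claw":1,"dp":[0.52,-0.81,0],"yaw":0.48},{"claw":1,"dp":[0.52,-0.81,0],"yaw":0.48}]' 20
python3 -m pendant '[{"claw":1,"dp":[0.52,-0.81,0],"yaw":0},{"claw":1,"dp":[0.52,-0.81,0],"yaw":0},{"claw":1,"dp":[0.52,-0.81,0],"yaw":0},{"claw":1,"dp":[0.52,-0.81,0],"yaw":0}]'
python3 -m pendant '[{"claw":1,"dp":[0.52,-0.81,0],"yaw":0},{"claw":1,"dp":[0.52,-0.81,0],"yaw":0},{"claw":1,"dp":[0.52,-0.81,0],"yaw":0},{"claw":1,"dp":[0.52,-0.81,0],"yaw":0}]'
python3 -m pendant '[{"claw":1,"dp":[0.52,-0.81,0],"yaw":0},{"claw":1,"dp":[0.52,-0.81,0],"yaw":0},{"claw":1,"dp":[0.52,-0.81,0],"yaw":0},{"claw":1,"dp":[0.52,-0.81,0],"yaw":0}]'
python3 -m pendant '[{"claw":1,"dp":[0.52,-0.81,0],"yaw":0},{"claw":1,"dp":[0.52,-0.81,0],"yaw":0},{"claw":1,"dp":[0.52,-0.81,0],"yaw":0},{"claw":1,"dp":[0.52,-0.81,0],"yaw":0},{"claw":1,"dp":[0.52,-0.81,0],"yaw":0}]'
python3 - <<'E'
from h import *
from scipy.spatial.transform import Rotation as Ro
s=sense();R=Ro.from_rotvec(s["ee_rot"]).as_matrix();print(s["q"],s["eef_pos"],np.degrees(np.arctan2(R[1,1],R[0,1])),s["time_s"],R[:,2])
import json
c=camera_params("wrist");w=capture("wrist");cv2.imwrite("pics/w.png",w)
print(-c["R"].T@c["t"]);json.dump({k:np.array(v).tolist() for k,v in c.items()},open("w.json","w"))
E
```

```text
time_s: 0.43
eef_pos: [0.2389, 0.428, 0.2139]
ee_rot: [-0.066, -3.141, 0.003]
contact_force: [0.2, -0.4, -0.1]
width: 0.996
grip_force: 0.0
time_s: 0.77
eef_pos: [0.3173, 0.3061, 0.2143]
ee_rot: [0.07, 3.14, -0.002]
contact_force: [0.6, 0.3, 0.1]
width: 1.004
grip_force: 0.0
time_s: 1.1
eef_pos: [0.3955, 0.1844, 0.2144]
ee_rot: [0.07, 3.14, -0.002]
contact_force: [-0.1, -0.4, 0.4]
width: 0.994
grip_force: 0.0
time_s: 1.43
eef_pos: [0.4734, 0.0625, 0.2143]
ee_rot: [0.071, 3.14, -0.002]
contact_force: [0.0, -0.8, -0.2]
width: 0.996
grip_force: 0.0
time_s: 1.85
eef_pos: [0.5511, -0.0589, 0.2139]
ee_rot: [-0.072, -3.14, 0.001]
contact_force: [-0.8, 0.1, -0.3]
width: 0.997
grip_force: 0.0
[-3.23944020e-01  1.05643431e-01  1.65658683e+00 -8.98796791e-04
  1.37948988e+00 -1.84854538e+00] [ 0.55108032 -0.05885884  0.2138575 ] 87.36302677468544 1.85 [-4.01664159e-04 -7.95945976e-04 -9.99999603e-01]
[ 0.4662179  -0.05462846  0.38345386]
```

View pics/w.png

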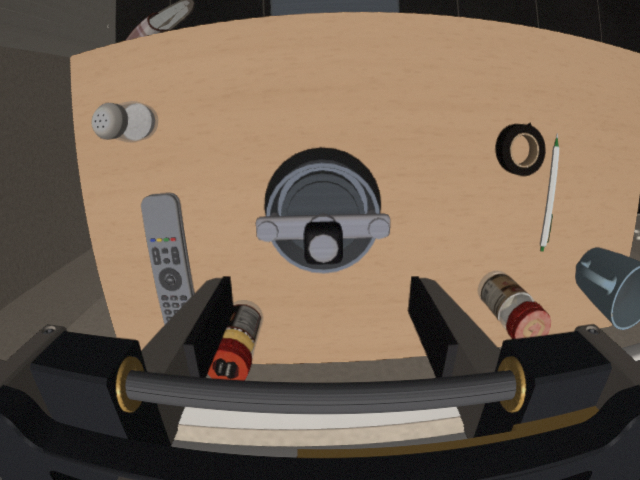

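The wrist view shows the cap at (323,248) and the bridge nuts at (268,230) and (378,227). The jars sit clear outside the fingers.

```bash
cat >> h.py <<'E'
import json
def wray(u,v,z,f="w.json"):
    c={k:np.array(x) for k,x in json.load(open(f)).items()};K=c["K"]
    x=np.array([u-K[0,2],v-K[1,2]])/K[0,0];r=np.linalg.norm(x)
    d=c["R"].T@np.r_[np.sin(r)*x/r,np.cos(r)];o=-c["R"].T@c["t"];return o+d*(z-o[2])/d[2]
E
python3 - <<'E'
from h import *
print(wray(323,248,.14));a=wray(268,230,.094);b=wray(378,227,.094);print(a,b,(a+b)/2,np.degrees(np.arctan2(*(b-a)[1::-1])))
w=cv2.imread("pics/w.png");cv2.imwrite("pics/wz.png",cv2.resize(w[195:275,250:400],None,fx=5,fy=5,interpolation=2))
E
```

```text
[ 0.55108566 -0.05690534  0.14      ]
[ 0.54954935 -0.10154784  0.094     ] [ 0.55115344 -0.01165667  0.094     ] [ 0.5503514  -0.05660226  0.094     ] 88.9776761571397
```

View pics/wz.png

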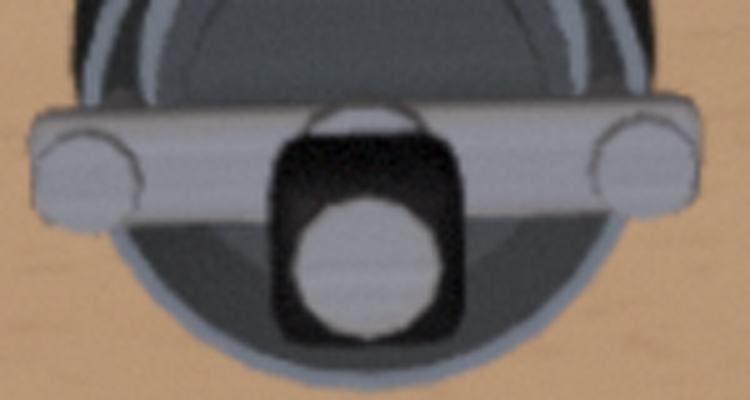

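The zoom confirms the bridge at about 89° and the grip square to it, with the cap on the grip's centre. I'll go down and close gently.

```bash
python3 -m pendant '[{"claw":1,"dp":[0,0.013,-0.2],"yaw":0.05},{"claw":1,"dp":[0,0.013,-0.4],"yaw":0.05},{"claw":1,"dp":[0,0.013,-0.58],"yaw":0.05},{"claw":1,"dp":[0,0.013,-0.70],"yaw":0.05},{"claw":1,"dp":[0,0.013,-0.70],"yaw":0.05}]' 25
python3 -m pendant '[{"claw":0.4,"dp":[0,0,0],"yaw":0},{"claw":0.3,"dp":[0,0,0],"yaw":0},{"claw":0.2,"dp":[0,0,0],"yaw":0},{"claw":0.2,"dp":[0,0,0],"yaw":0},{"claw":0.2,"dp":[0,0,0],"yaw":0}]'
python3 -m pendant '[{"claw":0.2,"dp":[0,0,0],"yaw":0},{"claw":0.2,"dp":[0,0,0],"yaw":0},{"claw":0.2,"dp":[0,0,0],"yaw":0},{"claw":0.2,"dp":[0,0,0],"yaw":0},{"claw":0.2,"dp":[0,0,0],"yaw":0}]'
cat > st.py <<'E'
from h import *
from scipy.spatial.transform import Rotation as Ro
s=sense();R=Ro.from_rotvec(s["ee_rot"]).as_matrix();print("t",s["time_s"],"q6",s["q"][5].round(3),"p",s["eef_pos"].round(4),"yaw",np.degrees(np.arctan2(R[1,1],R[0,1])).round(2),"F",s["contact_force"].round(1),"T",s["torque"].round(3),"tau6",s["tau"][5].round(3),"w",s["width"].round(3),s["grip_force"].round(1))
E
python3 st.py
```

```text
time_s: 2.32
eef_pos: [0.5457, -0.0506, 0.1048]
ee_rot: [-0.024, -3.132, -0.005]
contact_force: [0.2, 0.9, -0.1]
width: 1.003
grip_force: 0.0
time_s: 2.73
eef_pos: [0.5507, -0.0534, 0.1109]
ee_rot: [0.026, 3.139, -0.001]
contact_force: [0.8, -0.1, 0.1]
width: 0.66
grip_force: 0.0
time_s: 3.15
eef_pos: [0.55, -0.056, 0.1098]
ee_rot: [0.025, 3.141, -0.009]
contact_force: [-1.4, -14.8, -1.8]
width: 0.305
grip_force: 25.1Traceback (most recent call last):
  File "st.py", line 3, in <module>
    s=sense();R=Ro.from_rotvec(s["ee_rot"]).as_matrix();print("t",s["time_s"],"q6",s["q"][5].round(3),"p",s["eef_pos"].round(4),"yaw",np.degrees(np.arctan2(R[1,1],R[0,1])).round(2),"F",s["contact_force"].round(1),"T",s["torque"].round(3),"tau6",s["tau"][5].round(3),"w",s["width"].round(3),s["grip_force"].round(1))
                                                                                                                                                                                                                                                                              ^^^^^^^^^^^^^^^^
AttributeError: 'float' object has no attribute 'round'
```

```bash
sed -i 's/s\["grip_force"\].round(1)/round(float(s["grip_force"]),1)/;s/s\["width"\].round(3)/round(float(s["width"]),3)/' st.py
python3 -m pendant '[{"claw":0.2,"dp":[0,-0.02,0],"yaw":0},{"claw":0.2,"dp":[0,-0.02,0],"yaw":0},{"claw":0.2,"dp":[0,-0.02,0],"yaw":0},{"claw":0.2,"dp":[0,-0.02,0],"yaw":0}]' >/dev/null; python3 st.py
```

```text
t 3.4833 q6 -1.874 p [ 0.5499 -0.0566  0.1097] yaw 89.04 F [-1.8 -3.1  1.2] T [-0.439  0.251 -0.05 ] tau6 -0.038 w 0.304 25.0
```

```bash
python3 -m pendant '[{"claw":0.2,"dp":[0,-0.003,-0.001],"yaw":-0.2},{"claw":0.2,"dp":[0,-0.003,-0.001],"yaw":-0.4},{"claw":0.2,"dp":[0,-0.003,-0.002],"yaw":-0.6},{"claw":0.2,"dp":[0,-0.003,-0.003],"yaw":-0.8},{"claw":0.2,"dp":[0,-0.003,-0.003],"yaw":-1}]' >/dev/null; python3 st.py
python3 -m pendant '[{"claw":0.2,"dp":[0,0,-0.001],"yaw":-0.2},{"claw":0.2,"dp":[0,0,-0.001],"yaw":-0.4},{"claw":0.2,"dp":[0,0,-0.002],"yaw":-0.6},{"claw":0.2,"dp":[0,0,-0.003],"yaw":-0.8},{"claw":0.2,"dp":[0,0,-0.003],"yaw":-1}]' >/dev/null; python3 st.py
python3 -m pendant '[{"claw":0.2,"dp":[0,0,0],"yaw":0},{"claw":0.2,"dp":[0,0,0],"yaw":0},{"claw":0.2,"dp":[0,0,0],"yaw":0}]' >/dev/null; python3 st.py
```

```text
t 3.9 q6 -1.371 p [ 0.5503 -0.0557  0.1093] yaw 60.12 F [0.5 2.  0.5] T [ 0.444 -0.267  0.072] tau6 -1.196 w 0.301 25.0
t 4.3167 q6 -0.871 p [ 0.5511 -0.0549  0.1089] yaw 31.46 F [ 3.9  4.  -1. ] T [ 0.843 -0.835  0.04 ] tau6 -1.184 w 0.301 25.0
t 4.5667 q6 -0.875 p [ 0.5511 -0.0549  0.1089] yaw 31.73 F [ 3.5  4.2 -0.8] T [ 0.796 -0.713 -0.083] tau6 -0.038 w 0.306 25.0
```

```bash
cat > tz.py <<'E'
from station import *
import numpy as np
T=[]
for i in range(8):
    T.append([sense()["torque"][2],sense()["tau"][5]]);capture("wrist")
T=np.array(T);print("Tz mean",T[:,0].mean().round(3),"sd",T[:,0].std().round(3),"tau6",T[:,1].mean().round(3),T[:,1].std().round(4))
E
python3 tz.py
python3 -m pendant '[{"claw":0.2,"dp":[0,0,-0.001],"yaw":-0.2},{"claw":0.2,"dp":[0,0,-0.001],"yaw":-0.4},{"claw":0.2,"dp":[0,0,-0.002],"yaw":-0.6},{"claw":0.2,"dp":[0,0,-0.003],"yaw":-0.8},{"claw":0.2,"dp":[0,0,-0.003],"yaw":-1}]' >/dev/null; python3 st.py
python3 -m pendant '[{"claw":0.2,"dp":[0,0,-0.001],"yaw":-0.2},{"claw":0.2,"dp":[0,0,-0.001],"yaw":-0.4},{"claw":0.2,"dp":[0,0,-0.002],"yaw":-0.6},{"claw":0.2,"dp":[0,0,-0.003],"yaw":-0.8},{"claw":0.2,"dp":[0,0,-0.003],"yaw":-1}]' >/dev/null; python3 st.py
python3 -m pendant '[{"claw":0.2,"dp":[0,0,-0.001],"yaw":-0.2},{"claw":0.2,"dp":[0,0,-0.001],"yaw":-0.4},{"claw":0.2,"dp":[0,0,-0.002],"yaw":-0.6},{"claw":0.2,"dp":[0,0,-0.003],"yaw":-0.8},{"claw":0.2,"dp":[0,0,-0.003],"yaw":-1}]' >/dev/null; python3 st.py
python3 -m pendant '[{"claw":0.2,"dp":[0,0,0],"yaw":0},{"claw":0.2,"dp":[0,0,0],"yaw":0},{"claw":0.2,"dp":[0,0,0],"yaw":0}]' >/dev/null; python3 st.py;python3 tz.py
```

```text
Tz mean -0.055 sd 0.028 tau6 -0.044 0.0022
t 5.3833 q6 -0.371 p [ 0.5522 -0.0547  0.1085] yaw 2.81 F [ 7.7  4.2 -3.8] T [ 0.888 -1.547  0.041] tau6 -1.175 w 0.3 25.0
t 5.8 q6 0.129 p [ 0.5532 -0.0551  0.1081] yaw -25.84 F [11.5  3.7 -8. ] T [ 0.608 -2.155  0.077] tau6 -1.171 w 0.298 25.0
t 6.2167 q6 0.629 p [ 0.5539 -0.0558  0.1078] yaw -54.49 F [14.   1.2 -9.7] T [ 0.131 -2.544  0.039] tau6 -1.175 w 0.303 25.0
t 6.4667 q6 0.625 p [ 0.554  -0.0559  0.1078] yaw -54.23 F [13.9  0.7 -8.6] T [ 0.21  -2.441 -0.103] tau6 -0.027 w 0.303 25.0
Tz mean -0.065 sd 0.023 tau6 -0.033 0.0022
```

```bash
sed 's/;print.*/;print("q6",s["q"][5].round(3),"yaw",np.degrees(np.arctan2(R[1,1],R[0,1])).round(2),"F",s["contact_force"].round(1),"Tz",s["torque"][2].round(3),"tau6",s["tau"][5].round(3))/' st.py > s2.py
python3 -m pendant '[{"claw":0.2,"dp":[0.01,0,-0.006],"yaw":0},{"claw":0.2,"dp":[0.02,0,-0.013],"yaw":0},{"claw":0.2,"dp":[0.02,0,-0.013],"yaw":-0.1},{"claw":0.2,"dp":[0.02,0,-0.013],"yaw":-0.2},{"claw":0.2,"dp":[0.02,0,-0.014],"yaw":-0.3}]' >/dev/null; python3 s2.py
python3 -m pendant '[{"claw":0.2,"dp":[0,0,0],"yaw":-0.1},{"claw":0.2,"dp":[0,0,-0.001],"yaw":-0.2}]' >/dev/null; python3 s2.py
python3 -m pendant '[{"claw":0.2,"dp":[0,0,0],"yaw":-0.1},{"claw":0.2,"dp":[0,0,-0.001],"yaw":-0.2}]' >/dev/null; python3 s2.py
python3 -m pendant '[{"claw":0.2,"dp":[0,0,0],"yaw":-0.1},{"claw":0.2,"dp":[0,0,-0.001],"yaw":-0.2}]' >/dev/null; python3 s2.py
python3 -m pendant '[{"claw":0.2,"dp":[0,0,0],"yaw":-0.1},{"claw":0.2,"dp":[0,0,-0.001],"yaw":-0.2}]' >/dev/null; python3 s2.py
```

```text
q6 0.779 yaw -62.91 F [1.3 0.7 6.9] Tz 0.047 tau6 -0.592
q6 0.879 yaw -68.64 F [2.  0.5 7.1] Tz 0.05 tau6 -0.587
q6 0.979 yaw -74.37 F [ 2.  -0.2  7.6] Tz 0.059 tau6 -0.586
q6 1.079 yaw -80.1 F [ 1.2 -0.5  7.6] Tz 0.087 tau6 -0.585
q6 1.179 yaw -85.83 F [ 1.5 -0.7  7.1] Tz 0.03 tau6 -0.583
```

```bash
python3 -m pendant '[{"claw":0.2,"dp":[0,0,0],"yaw":-0.1},{"claw":0.2,"dp":[0,0,0],"yaw":-0.2}]' >/dev/null; python3 s2.py
python3 -m pendant '[{"claw":0.2,"dp":[0,0,0],"yaw":-0.1},{"claw":0.2,"dp":[0,0,-0.001],"yaw":-0.2}]' >/dev/null; python3 s2.py
python3 -m pendant '[{"claw":0.2,"dp":[0,0,0],"yaw":-0.1},{"claw":0.2,"dp":[0,0,0],"yaw":-0.2}]' >/dev/null; python3 s2.py
```

```text
q6 1.279 yaw -91.56 F [ 2.1 -2.   4.9] Tz 0.011 tau6 -0.58
q6 1.379 yaw -97.29 F [ 1.4 -2.4  8.6] Tz 0.111 tau6 -0.572
q6 1.479 yaw -103.01 F [ 1.5 -3.9  5.5] Tz 0.044 tau6 -0.558
```

```bash
python3 tz.py
```

```text
Tz mean -0.061 sd 0.064 tau6 -0.06 0.2178
```

```bash
python3 -m pendant '[{"claw":0.2,"dp":[0,0,0],"yaw":-0.1},{"claw":0.2,"dp":[0,0,-0.001],"yaw":-0.2}]' >/dev/null; python3 s2.py
python3 -m pendant '[{"claw":0.2,"dp":[0,0,0],"yaw":-0.1},{"claw":0.2,"dp":[0,0,0],"yaw":-0.2}]' >/dev/null; python3 s2.py
python3 -m pendant '[{"claw":0.2,"dp":[0,0,0],"yaw":-0.1},{"claw":0.2,"dp":[0,0,-0.001],"yaw":-0.2}]' >/dev/null; python3 s2.py
python3 -m pendant '[{"claw":0.2,"dp":[0,0,0],"yaw":0},{"claw":0.2,"dp":[0,0,0],"yaw":0}]' >/dev/null;python3 tz.py; python3 s2.py
```

```text
q6 1.579 yaw -108.73 F [ 1.2 -3.9  7.2] Tz 0.087 tau6 -0.584
q6 1.679 yaw -114.46 F [ 0.5 -4.5  6.2] Tz 0.159 tau6 -0.506
q6 1.779 yaw -120.18 F [ 0.1 -5.6  8. ] Tz 0.104 tau6 -0.461
Tz mean -0.138 sd 0.016 tau6 -0.126 0.016
q6 1.777 yaw -120.09 F [ 0.9 -4.7  6.8] Tz -0.133 tau6 -0.134
```

```bash
python3 -m pendant '[{"claw":0.2,"dp":[0,0,0],"yaw":-0.04},{"claw":0.2,"dp":[0,0,0],"yaw":-0.08}]' >/dev/null; python3 s2.py
python3 -m pendant '[{"claw":0.2,"dp":[0,0,0],"yaw":0},{"claw":0.2,"dp":[0,0,0],"yaw":0}]' >/dev/null;python3 tz.py; python3 s2.py
```

```text
q6 1.817 yaw -122.38 F [ 0.2 -5.1  7.6] Tz 0.145 tau6 -0.104
Tz mean -0.014 sd 0.022 tau6 0.006 0.0057
q6 1.816 yaw -122.36 F [ 0.3 -6.2  6.6] Tz 0.011 tau6 0.003
```

Torque while turning has risen from about 0.055 to 0.13–0.145 N m and has been held, so the burrs are firmly bottomed. First touch was near q6 ≈ 1.5, so I'll back off to q6 ≈ 0.02.

```bash
python3 -m pendant '[{"claw":0.2,"dp":[0,0,0],"yaw":0.2},{"claw":0.2,"dp":[0,0,0.001],"yaw":0.4},{"claw":0.2,"dp":[0,0,0.002],"yaw":0.6},{"claw":0.2,"dp":[0,0,0.003],"yaw":0.8},{"claw":0.2,"dp":[0,0,0.003],"yaw":1}]' >/dev/null; python3 s2.py
python3 -m pendant '[{"claw":0.2,"dp":[0,0,0],"yaw":0.2},{"claw":0.2,"dp":[0,0,0.001],"yaw":0.4},{"claw":0.2,"dp":[0,0,0.002],"yaw":0.6},{"claw":0.2,"dp":[0,0,0.003],"yaw":0.8},{"claw":0.2,"dp":[0,0,0.003],"yaw":1}]' >/dev/null; python3 s2.py
python3 -m pendant '[{"claw":0.2,"dp":[0,0,0],"yaw":0.2},{"claw":0.2,"dp":[0,0,0.001],"yaw":0.4},{"claw":0.2,"dp":[0,0,0.002],"yaw":0.6},{"claw":0.2,"dp":[0,0,0.003],"yaw":0.8},{"claw":0.2,"dp":[0,0,0.003],"yaw":1}]' >/dev/null; python3 s2.py
python3 -m pendant '[{"claw":0.2,"dp":[0,0,0],"yaw":0.2},{"claw":0.2,"dp":[0,0,0.001],"yaw":0.4},{"claw":0.2,"dp":[0,0,0.002],"yaw":0.6},{"claw":0.2,"dp":[0,0,0.002],"yaw":0.6},{"claw":0.2,"dp":[0,0,0.002],"yaw":0.6}]' >/dev/null; python3 st.py
```

```text
q6 1.312 yaw -93.45 F [ 2.3 -1.3  5.8] Tz -0.092 tau6 1.179
q6 0.812 yaw -64.81 F [1.2 2.  7.4] Tz -0.082 tau6 1.172
q6 0.312 yaw -36.15 F [-2.2  4.3 10.8] Tz -0.063 tau6 1.163
t 12.3167 q6 0.016 p [ 0.5538 -0.0549  0.1077] yaw -19.21 F [-3.5  5.2 11.4] T [ 0.92   0.72  -0.005] tau6 -0.092 w 0.302 25.0
```

```bash
python3 -m pendant '[{"claw":0.35,"dp":[0,0,0],"yaw":0},{"claw":0.5,"dp":[0,0,0],"yaw":0},{"claw":0.8,"dp":[0,0,0],"yaw":0},{"claw":1,"dp":[0,0,0],"yaw":0},{"claw":1,"dp":[0,0,0],"yaw":0}]' >/dev/null
python3 -m pendant '[{"claw":1,"dp":[0,0,0],"yaw":0},{"claw":1,"dp":[0,0,0],"yaw":0},{"claw":1,"dp":[0,0,0.1],"yaw":0},{"claw":1,"dp":[0,0,0.3],"yaw":0},{"claw":1,"dp":[0,0,0.5],"yaw":0}]' >/dev/null
python3 -m pendant '[{"claw":1,"dp":[0,0,0.15],"yaw":0},{"claw":1,"dp":[0,0,0.3],"yaw":0},{"claw":1,"dp":[0,0,0.3],"yaw":0},{"claw":1,"dp":[0,0,0.3],"yaw":0}]' >/dev/null;python3 st.py
python3 - <<'E'
from h import *
w=capture("wrist");c=capture("top")
cv2.imwrite("pics/e.png",np.hstack([cv2.resize(w,(480,360)),cv2.resize(c[205:285,330:400],(315,360),interpolation=2)]))
E
```

```text
t 13.4833 q6 0.016 p [ 0.5537 -0.057   0.2269] yaw -19.25 F [-0.1 -0.1 -0.1] T [-0.096  0.102 -0.011] tau6 0.001 w 0.999 0.0
```

View pics/e.png

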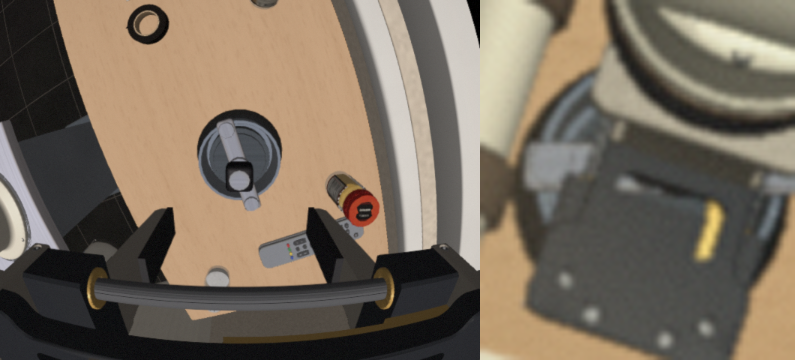

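The wrist view shows the grip at about (238,178), square to the tool at its backed-off angle. The fingers are clear of it, and the jar, at about (355,200), is still standing.

```bash
python3 -c "
from station import *
print(finish_job())"
```

```text
the job is handed in; nothing more can be done
None
```

I turned the screw down until the burrs bottomed firmly (about 0.08 N m above the drag), backed it off about 85° from my estimate of first touch, let go, and handed the job in; no verdict came back.

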